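# Open the shop till by its concealed catch

### The arm

A 6-joint arm with a two-finger parallel gripper is mounted at the origin on the work surface. World frame = base frame: x ahead of the robot, y to its left, z up, the work surface at z = 0. Lengths are in m, angles in degrees, forces in N, time in s.
With the tool pointing down it reaches from about 0.4 to 0.825 m from the base axis. Payload 7 kg.
Tool frame: the origin (TCP) lies midway between the tips of the shut fingers; the grasp point (between the pads) lies 19 mm behind it; z points along the fingers, y is the line along which they close (so a half turn about z gives the same grasp; the last joint's range is limited). The gripper opens to 88 mm and grips with 3 to 60 N. Pads are 19 mm wide; open, the fingers measure 130 mm over their backs; the gripper's body (78 mm by 193 mm) begins 47 mm behind the grasp point.
Start: joints at [-50.013, 20.546, 0.682, 0, -70.136, -16.507], TCP at [0.269, -0.619, 0.227] pointing down, gripper open.
Joint ranges: [-176.03, 176.03], [-82.01, 121.73], [-58.28, 71.71], [-173.87, 95.51], [-174.79, -0.11], [-173.66, 173.66]. Speed limits (degrees/s): [136.94, 136.94, 172.46, 180, 180, 180].

### API

Orientations are given as [roll, pitch, yaw] about the fixed x, y, z axes, in that order (R = Rz(yaw) Ry(pitch) Rx(roll)).
In Python, from plant import r, eyes, workorder gives the robot as it stands.
- The arm moves only by the tool step_arm, never from a script. Its argument "plan" is a list of rows, each a list of 5 numbers: the shift along the tool's x, y, z each as a share of 25 cm, from -1 to 1, then the turn about the tool's z as a share of 60 degrees, from -1 to 1, then the finger opening in mm, from 0 to 87.6. In form: [[x, y, z, turn, jaw], ...]. A call has 1 to 12 rows; each row is the pose to reach, as a shift and turn from the pose commanded when the call began, along the tool's axes at that moment; what a row does not reach only later rows make up. A row lasts 1/12 s, in which the tool goes at most 41.7 mm and 7.16 degrees, less where a joint would pass 70% of its speed; a pose out of reach is approached as far as the arm can. A call with a number of a shift or a turn outside -1 to 1 is refused whole. A call with a gripper value outside its range is refused whole. The fingers move at their own pace and stop on an object; "newtons" is the grip in N (left out, the last holds). Time passes only in rows, so rows that repeat a pose let the fingers close. It gives the time, the measured TCP pose, the force, the opening and the grip force at its end, in the units of the state.
- r.get_state(): the state, without advancing time (a new reading comes with each control period).
- eyes.capture(name): name is "side" or "top"; returns the picture (400x640x3 uint8, red, green, blue); there is no depth.
- eyes.camera_model(name): a dict with "fov_y" (degrees; the focal length in pixels is half the picture's height over the tangent of half this angle, whatever the lens; pixels are square), "cx", "cy" (the principal point, pixels), "k1" (the pictures are not rectified: a ray, as slopes to the right and down, at radius r is drawn at 1 + k1 r^2 times it, then the intrinsics apply), "world_to_cam" (4x4, takes a point from world to camera coordinates). Camera axes: x right, y up, looking along -z (the intrinsics and any distortion apply to the point x, -y, -z); pixel columns grow to the right and rows downward; lengths in m; the calibration is good to about 2 mm. A picture is of the moment at which its call begins. camera_model takes no time and is no camera call.
- workorder.close_job(): hands the job in; it is judged then, once.
The state is a dict: "time_s": time; "joints": joint angles; "qd": joint speeds; "joint_torque": joint torques, N m; "tcp_pos": TCP position; "eef_rot": TCP orientation; "contact_force": force on the tool from outside, world axes, zero at the start; "moment": the same for the moment, N m; "gripper_width": finger opening in m; "gripper_force": force on a finger pad.
Only numpy, scipy, OpenCV 4.12 (cv2) and the standard library are available. Lean on these libraries where they do the work, as an engineer would, in place of code of your own. Each camera call takes 0.05 s, during which the arm holds its last target. There are 200 camera calls.

### The job

Open the wooden till. Its sprung drawer is held by a concealed thumb catch at the bottom of a shallow notch somewhere along the raised rail on the till's top: starting on the rail's left end as seen from the robot, run a closed fingertip along the top of the rail to the right until you find the notch, then press the catch inside it down until the drawer springs out. Leave the catch released and the drawer open, do not touch the drawer itself, and leave the bell, mug, candlestick and tin as they stand.

Things in the scene. Friction and masses are not known exactly. Their poses are not given: they have to be found in the camera images.
- till: The till: an oak box 400 wide (its y), 340 deep (its x) and 110 high, fixed to the counter; origin at the centre of its underside, x pointing to its back (away from the robot), y to its left as the robot sees it, z up. A plain rail of darker wood, 24 thick and 24 high, stands along the front edge of its top (top of the rail 134 above the counter), its centre line 152 towards the robot from the origin; it is 380 long and there is nothing else within 75 of it on the top.
- rail_left (a point): Left end of the rail (the +y end): the middle of its 24 mm thickness, at the height of its top face. Same axes as the till. The 60 mm of rail nearest to this end never has the notch.
- rail_right (a point): Right end of the rail (the -y end), likewise. The 40 mm nearest to this end never has the notch. Between the two, the rail's top is level and smooth except for one notch: 40 long along the rail, cut right across its thickness, with upright ends. The bottom of the notch is the top of the catch, of the same dark wood, 6 mm below the rail's top.
- catch (a joint): Travel of the catch, in m: 0 at rest, 0.008 fully down (its top then 14 mm below the rail's top). It is sprung upwards: about 2 N starts it, 6 N takes it fully down. It lets the drawer go somewhere between 0.004 and 0.007, and rises again when released.
- drawer (a joint): How far the drawer is out, in m: 0 shut, 0.09 at its stop. A spring drives it out to the stop within about a second once the catch lets go.
- drawer_front (a point): Centre of the front face of the drawer, which lies in the front of the till (364 wide, 70 high, a brass bail handle in the middle of its front); it comes out along the till's -x, towards the robot, below the rail. The drawer's top edge is 21 mm below the top of the till.
- bell: A brass hand bell, 60 across and 82 high, standing on the right half of the till's top, behind the rail; origin at the centre of its foot.
- mug: A white enamel mug, 84 across and 85 high, on the counter left of the till; origin at the centre of its foot.
- candlestick: A brass candlestick, 84 across the foot and 138 high, on the counter left of the till; origin at the centre of its foot.
- tin: A round tin, 72 across and 100 high, on the counter right of the till; origin at the centre of its foot.

How it is judged:
By the outcome, as a careful person would: the job done as asked, in the order asked, and still so for the second after the job is handed in, with the robot touching nothing.
It also fails if it takes over 64 s, if anything falls off the work surface, if the arm or the gripper's body presses on something with over 40 N, if the wrist force passes 120 N, or if a joint passes its speed limit or range.

## Working session

There is one attempt and no reset: what is moved stays moved. The work goes in short steps, Python scripts to look and compute and a tool call to move; the robot and the scene stay as the last step left them, time stands still between calls to the robot, and variables do not carry over. Pictures are saved under pics/ and viewed, at most 10 in all, crops included, and the job is handed in when it is done.

Besides the shell and the picture viewer there is one more tool, called after "Call:" by a JSON object that holds its "method" and its "body". step_arm: Moves the arm, as the interface text tells. Its arguments: {"type":"object","properties":{"plan":{"type":"array"},"newtons":{"type":"number"}},"required":["plan"]}

```bash
mkdir -p pics
python3 - <<'E'
from plant import r, eyes
import cv2
s=r.get_state(); print({k:s[k] for k in ("time_s","tcp_pos","eef_rot","contact_force","gripper_width")})
for n in("side","top"):
    im=eyes.capture(n); cv2.imwrite(f"pics/{n}0.png",im[:,:,::-1]); print(n,eyes.camera_model(n))
E
```

```text
{'time_s': 0.0, 'tcp_pos': array([ 0.26870497, -0.61867805,  0.22565606]), 'eef_rot': array([ 1.79907958e+02, -8.17027599e-03, -1.56528967e+02]), 'contact_force': array([ 0.08675375, -0.33470205,  0.23905641]), 'gripper_width': 0.08735243053674238}
side {'fov_y': 51.785489193083066, 'cx': 319.030415890453, 'cy': 189.80409225388718, 'k1': 0.00033153284706345497, 'world_to_cam': array([[-0.95419042, -0.2990651 , -0.00898343,  0.51102894],
       [ 0.17509581, -0.58249967,  0.79374781, -0.17770471],
       [-0.24261511,  0.7558136 ,  0.60818065, -1.30518967],
       [ 0.        ,  0.        ,  0.        ,  1.        ]])}
top {'fov_y': 51.21047529766737, 'cx': 319.9690651533007, 'cy': 198.45279766962972, 'k1': -0.03833982221051312, 'world_to_cam': array([[ 3.50262172e-03, -9.99993863e-01,  7.75461036e-05,
         1.40321904e-02],
       [ 9.97744619e-01,  3.49994160e-03,  6.70330189e-02,
        -5.34768635e-01],
       [-6.70328789e-02, -1.57420100e-04,  9.97750755e-01,
        -1.39866379e+00],
       [ 0.00000000e+00,  0.00000000e+00,  0.00000000e+00,
         1.00000000e+00]])}
```

View pics/top0.png

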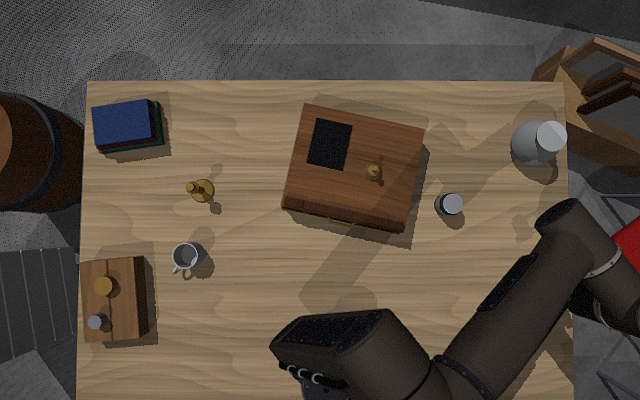

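View pics/side0.png

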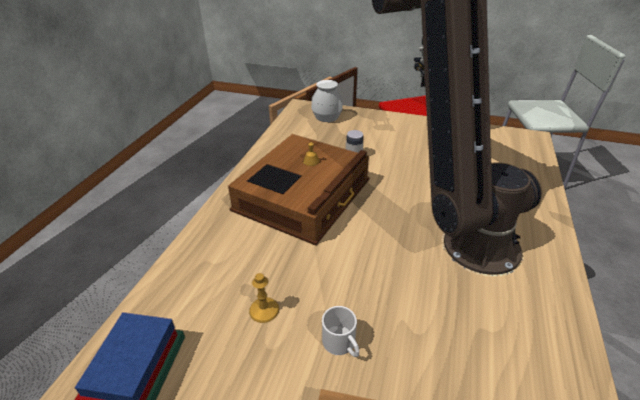

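The top view shows the till with corners near (305,103), (425,129), (403,233) and (281,208). Its rail runs along the lower edge, from about (283,205) to (404,230). In the side view the rail runs from about (315,210) to (367,152). I'll enlarge both and cast the rail ends.

```bash
cat > h.py <<'E'
import numpy as np, cv2
from plant import eyes
def ray(n,u,v):
    m=eyes.camera_model(n); f=200/np.tan(np.radians(m["fov_y"]/2)); W=m["world_to_cam"]
    d=np.array([(u-m["cx"])/f,(v-m["cy"])/f]); s=d.copy()
    for _ in range(20): s=d/(1+m["k1"]*(s@s))
    R=W[:3,:3]; return -R.T@W[:3,3], R.T@np.array([s[0],-s[1],-1])
def onz(n,u,v,z):
    c,d=ray(n,u,v); return c+d*(z-c[2])/d[2]
def proj(n,p):
    m=eyes.camera_model(n); f=200/np.tan(np.radians(m["fov_y"]/2)); W=m["world_to_cam"]
    q=W[:3,:3]@p+W[:3,3]; s=np.array([q[0],-q[1]])/-q[2]; s=s*(1+m["k1"]*(s@s)); return s*f+[m["cx"],m["cy"]]
E
python3 - <<'E'
import cv2,numpy as np
a=cv2.imread("pics/top0.png")[95:245,270:440]; b=cv2.imread("pics/side0.png")[130:245,225:380]
a=cv2.resize(a,None,fx=3.5,fy=3.5,interpolation=cv2.INTER_CUBIC); b=cv2.resize(b,None,fx=5,fy=5,interpolation=cv2.INTER_CUBIC)
cv2.imwrite("pics/a.png",np.clip(a*1.6,0,255).astype('u1')); cv2.imwrite("pics/b.png",np.clip(b*1.6,0,255).astype('u1'))
E
```

```text
(no output)
```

View pics/a.png

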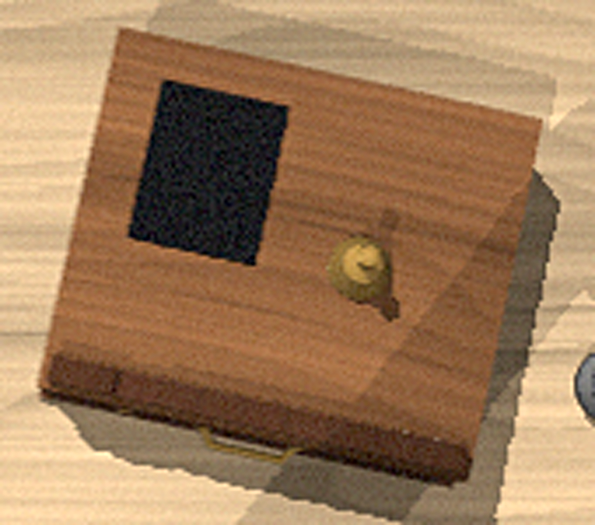

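View pics/b.png

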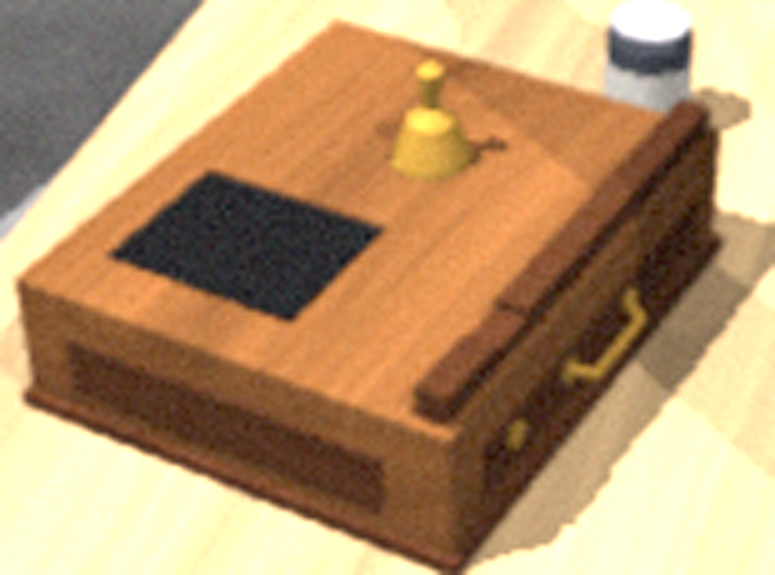

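Run:
```python
from h import *
A=lambda x,y:(270+(x+.5)/3.5-.5,95+(y+.5)/3.5-.5)
B=lambda x,y:(225+(x+.5)/5-.5,130+(y+.5)/5-.5)
bl,br=[onz("top",*A(*p),.11)[:2] for p in((120,28),(541,120))]
print("back",bl,br,np.linalg.norm(bl-br))
y=(bl-br)/np.linalg.norm(bl-br); x=np.array([y[1],-y[0]]); yaw=np.degrees(np.arctan2(x[1],x[0])); print("yaw",yaw)
o=(bl+br)/2-.17*x; print("origin",o)
for n,v in(("L",.19),("R",-.19)):
  P=o-.152*x+v*y; print(n,P, "top px",proj("top",np.r_[P,.134]),"side px",proj("side",np.r_[P,.134]))
rl=[onz("top",*A(*p),.134)[:2] for p in((55,353),(472,438),(465,478))]
print("rail back corners",rl,np.linalg.norm(rl[0]-rl[1]),"exp",o-.14*x+.19*y,o-.14*x-.19*y,o-.164*x-.19*y)
sl=[onz("side",*B(*p),.134)[:2] for p in((415,380),(690,103),(452,400),(710,118))]
print("side corners BL,BR,FL,FR"); 
for p in sl: print(p,"till",(p-o)@x,(p-o)@y)
for p in ((500,303),(528,310)): q=onz("side",*B(*p),.134)[:2]; print("notch",(q-o)@x,(q-o)@y)
q=onz("top",*A(117,382),.134)[:2]; print("notch top",(q-o)@x,(q-o)@y)
```

```text
back [0.8385003  0.06878701] [ 0.75412614 -0.31905781] 0.396916371621416
yaw -12.273245748034043
origin [ 0.63019858 -0.0889978 ]
L [0.52206163 0.12897101] top px [283.67130251 199.88117405] side px [310.18686588 207.91005883]
R [ 0.44128346 -0.24234407] top px [402.98222887 226.24269615] side px [362.91064457 149.77310238]
rail back corners [array([0.53576794, 0.1238396 ]), array([ 0.46134056, -0.24725868]), array([ 0.42587194, -0.24070769])] 0.37848826796900376 exp [0.53378737 0.12642012] [ 0.4530092  -0.24489496] [ 0.42955773 -0.23979318]
side corners BL,BR,FL,FR
[0.5331182  0.12081745] till -0.1394628997599795 0.18438312804654655
[ 0.44173053 -0.23913444] till -0.15224543856732115 -0.18676869456722026
[0.50560964 0.13231027] till -0.16878582754392935 0.18976567126010518
[ 0.42336412 -0.22324951] till -0.17356881078682068 -0.17515103707592025
notch -0.1473749319651062 0.09145504994855032
notch -0.1665879548844149 0.08920043295442918
notch top -0.1508254036504685 0.12830457669596537
```

The rail step is visible. Its centre line runs from about (0.522, 0.129) to (0.441, -0.242), yaw about -12.3°, and the sizes agree. I'll put tool x along the rail, because the 19 mm pad width fits a 40 mm notch, and travel at the present height.

Call:
{"method": "step_arm", "body": {"plan": [[-0.05,0.05,0,-0.05,0],[-0.15,0.15,0,-0.15,0],[-0.26,0.26,0,-0.25,0],[-0.37,0.37,0,-0.35,0],[-0.48,0.48,0,-0.45,0],[-0.59,0.59,0,-0.55,0],[-0.7,0.7,0,-0.65,0],[-0.81,0.81,0,-0.75,0],[-0.91,0.91,0,-0.84,0],[-0.98,0.98,0,-0.9,0],[-1,1,0,-0.903,0],[-1,1,0,-0.903,0]]}}

```text
time_s: 1.1
tcp_pos: [0.3992, -0.2886, 0.2267]
eef_rot: [-180.0, 0.0, -102.2]
contact_force: [-0.1, -0.3, -1.1]
gripper_width: 0.0132
gripper_force: 0.0
```

Call:
{"method": "step_arm", "body": {"plan": [[-0.05,-0.01,0,0,0],[-0.16,-0.03,0,0,0],[-0.3,-0.06,0,0,0],[-0.44,-0.09,0,0,0],[-0.58,-0.12,0,0,0],[-0.7,-0.125,0,0,0],[-0.8,-0.125,0,0,0],[-0.9,-0.125,0,0,0],[-0.98,-0.125,0,0,0],[-1,-0.125,0,0,0],[-1,-0.125,0,0,0]]}}

```text
time_s: 2.02
tcp_pos: [0.4828, -0.0524, 0.2263]
eef_rot: [180.0, -0.0, -102.3]
contact_force: [-0.6, 0.1, 0.2]
gripper_width: 0.0003
gripper_force: 0.0
```

Call:
{"method": "step_arm", "body": {"plan": [[-0.05,0,0,0,0],[-0.16,0,0.03,0,0],[-0.3,0,0.07,0,0],[-0.44,0,0.11,0,0],[-0.56,0,0.15,0,0],[-0.64,0,0.18,0,0],[-0.68,0,0.19,0,0],[-0.68,0,0.2,0,0],[-0.68,0,0.2,0,0]]}}

```text
time_s: 2.77
tcp_pos: [0.5187, 0.1126, 0.176]
eef_rot: [179.9, -0.1, -102.4]
contact_force: [-0.6, -0.6, -0.0]
gripper_width: -0.0
gripper_force: 0.0
```

Run:
```python
from h import *
from plant import r
s=r.get_state(); print(s["time_s"],s["tcp_pos"],s["eef_rot"],s["contact_force"],s["gripper_width"])
p=s["tcp_pos"]; a=np.radians(-12.27);x=np.array([np.cos(a),np.sin(a)]);y=np.array([-x[1],x[0]]);o=np.array([.6302,-.0890])
print("till xy",(p[:2]-o)@x,(p[:2]-o)@y, proj("side",p),proj("side",np.r_[p[:2],.134]))
out=[]
for n in("side","top"):
    im=eyes.capture(n)[:,:,::-1]; u,v=proj(n,p).astype(int); c=im[max(v-60,0):v+60,u-65:u+65]
    out.append(cv2.resize(np.clip(c*1.6,0,255).astype('u1'),(400,369),interpolation=2))
cv2.imwrite("pics/c.png",np.hstack(out))
```

```text
2.7667 [0.51866086 0.11263853 0.17597907] [ 1.79940440e+02 -5.76501316e-02 -1.02363978e+02] [-0.63428308 -0.59710774 -0.02341493] -2.118775626066443e-05
till xy -0.15184322194476985 0.17332833973900016 [312.66509473 194.06714325] [312.9165092  204.83900761]
```

View pics/c.png

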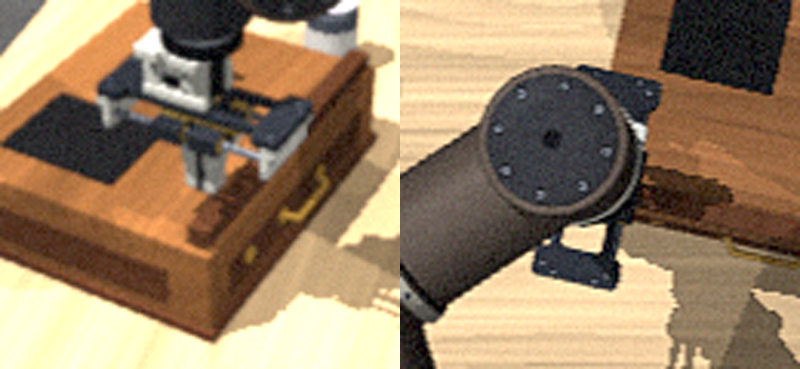

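The shut fingers hang over the rail's left end; the tip is near (200,185) in the left half of the crop. Next I go down onto the rail.

Call:
{"method": "step_arm", "body": {"plan": [[0,0,0.03,0,0],[0,0,0.08,0,0],[0,0,0.12,0,0],[0,0,0.14,0,0],[0,0,0.148,0,0],[0,0,0.148,0,0]]}}

```text
time_s: 3.37
tcp_pos: [0.5187, 0.113, 0.1391]
eef_rot: [180.0, -0.0, -102.4]
contact_force: [0.9, -0.0, 0.3]
gripper_width: 0.0003
gripper_force: 0.0
```

Call:
{"method": "step_arm", "body": {"plan": [[0,0,0.004,0,0],[0,0,0.008,0,0],[0,0,0.01,0,0],[0,0,0.012,0,0],[0,0,0.012,0,0]]}}

```text
time_s: 3.78
tcp_pos: [0.5189, 0.1135, 0.1367]
eef_rot: [-180.0, 0.0, -102.3]
contact_force: [-0.3, 1.2, -0.8]
gripper_width: 0.0007
gripper_force: 0.0
```

Call:
{"method": "step_arm", "body": {"plan": [[0,0,0.004,0,0],[0,0,0.006,0,0],[0,0,0.006,0,0]]}}

```text
time_s: 4.03
tcp_pos: [0.5188, 0.1134, 0.135]
eef_rot: [180.0, -0.0, -102.3]
contact_force: [-1.0, -0.4, 0.4]
gripper_width: 0.0005
gripper_force: 0.0
```

Call:
{"method": "step_arm", "body": {"plan": [[0,0,0.002,0,0],[0,0,0.004,0,0],[0,0,0.004,0,0]]}}

```text
time_s: 4.28
tcp_pos: [0.5189, 0.1134, 0.1343]
eef_rot: [-180.0, 0.0, -102.3]
contact_force: [-1.7, 0.0, 2.4]
gripper_width: 0.0004
gripper_force: 1.7
```

Call:
{"method": "step_arm", "body": {"plan": [[0,0,0.003,0,0],[0.01,0,0.003,0,0],[0.02,0,0.003,0,0],[0.03,0,0.003,0,0],[0.04,0,0.003,0,0]]}}

```text
time_s: 4.7
tcp_pos: [0.5182, 0.1047, 0.1343]
eef_rot: [-179.8, 0.2, -102.3]
contact_force: [0.5, 4.5, 5.8]
gripper_width: 0.0002
gripper_force: 2.7
```

Call:
{"method": "step_arm", "body": {"plan": [[0.01,0,0,0,0],[0.02,0,0,0,0],[0.03,0,0,0,0],[0.04,0,0,0,0],[0.05,0,0,0,0],[0.06,0,0,0,0],[0.07,0,0,0,0],[0.08,0,0,0,0]]}}

```text
time_s: 5.37
tcp_pos: [0.514, 0.0851, 0.1343]
eef_rot: [-179.8, 0.1, -102.3]
contact_force: [0.3, 3.9, 4.9]
gripper_width: 0.0004
gripper_force: 2.7
```

Call:
{"method": "step_arm", "body": {"plan": [[0.01,0,0,0,0],[0.02,0,0,0,0],[0.03,0,0,0,0],[0.04,0,0,0,0]]}}

```text
time_s: 5.7
tcp_pos: [0.5119, 0.0753, 0.1343]
eef_rot: [-179.8, 0.1, -102.3]
contact_force: [0.2, 3.9, 5.0]
gripper_width: 0.0003
gripper_force: 2.7
```

Call:
{"method": "step_arm", "body": {"plan": [[0.01,0,0,0,0],[0.02,0,0,0,0],[0.03,0,0,0,0]]}}

```text
time_s: 5.95
tcp_pos: [0.5102, 0.0679, 0.1343]
eef_rot: [-179.8, 0.1, -102.3]
contact_force: [0.7, 4.1, 4.0]
gripper_width: 0.0004
gripper_force: 2.5
```

Call:
{"method": "step_arm", "body": {"plan": [[0.008,0,0,0,0],[0.016,0,0,0,0],[0.024,0,0,0,0]]}}

```text
time_s: 6.2
tcp_pos: [0.5076, 0.0611, 0.1335]
eef_rot: [-180.0, 0.0, -102.3]
contact_force: [0.9, -0.5, -0.5]
gripper_width: 0.0006
gripper_force: 0.0
```

The force fell to zero and the tip dropped, so this is the notch's left end, in line with the pictures. I'll move 10 mm further to its middle, then press.

Call:
{"method": "step_arm", "body": {"plan": [[0.01,0,0,0,0],[0.02,0,0,0,0],[0.03,0,0,0,0],[0.04,0,0,0,0],[0.04,0,0,0,0]]}}

```text
time_s: 6.62
tcp_pos: [0.5048, 0.0507, 0.133]
eef_rot: [180.0, -0.0, -102.4]
contact_force: [-1.0, 0.2, -0.1]
gripper_width: 0.0006
gripper_force: 0.0
```

Call:
{"method": "step_arm", "body": {"plan": [[0,0,0.004,0,0],[0,0,0.008,0,0],[0,0,0.012,0,0],[0,0,0.016,0,0],[0,0,0.02,0,0],[0,0,0.024,0,0],[0,0,0.026,0,0],[0,0,0.026,0,0]]}}

```text
time_s: 7.28
tcp_pos: [0.5053, 0.0515, 0.1271]
eef_rot: [-180.0, 0.0, -102.3]
contact_force: [-1.3, 0.4, 3.4]
gripper_width: 0.0004
gripper_force: 2.1
```

Call:
{"method": "step_arm", "body": {"plan": [[0,0,0.004,0,0],[0,0,0.008,0,0],[0,0,0.012,0,0],[0,0,0.016,0,0],[0,0,0.02,0,0],[0,0,0.024,0,0],[0,0,0.026,0,0],[0,0,0.026,0,0]]}}

```text
time_s: 7.95
tcp_pos: [0.5053, 0.0514, 0.1204]
eef_rot: [180.0, 0.0, -102.3]
contact_force: [-2.2, 1.5, 5.4]
gripper_width: 0.0005
gripper_force: 2.6
```

```bash
cat > look.py <<'E'
from h import *
import sys
from plant import r
s=r.get_state(); print(s["time_s"],s["tcp_pos"],s["contact_force"])
out=[]
for n,(u,v) in(("side",(330,195)),("top",(340,200))):
    im=eyes.capture(n)[:,:,::-1]; c=im[v-80:v+80,u-85:u+85]
    out.append(cv2.resize(np.clip(c*1.6,0,255).astype('u1'),(400,376),interpolation=2))
cv2.imwrite("pics/"+sys.argv[1],np.hstack(out))
E
python3 look.py d.png
```

```text
7.95 [0.5053253  0.05143979 0.12037043] [-2.20851811  1.47749704  5.44926808]
```

View pics/d.png

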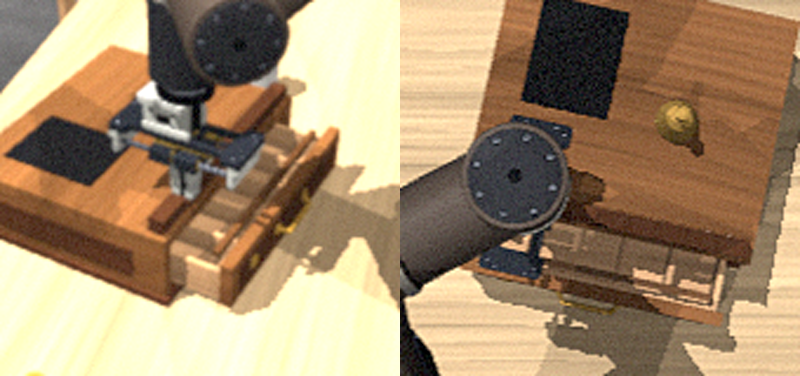

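The drawer has sprung out; in the crop its front is near (285,215), well clear of the rail. I'll let it settle on its stop, then lift straight up.

Call:
{"method": "step_arm", "body": {"plan": [[0,0,0,0,0],[0,0,0,0,0],[0,0,0,0,0],[0,0,0,0,0],[0,0,0,0,0],[0,0,0,0,0]]}}

```text
time_s: 8.55
tcp_pos: [0.5053, 0.0514, 0.1204]
eef_rot: [-180.0, 0.0, -102.3]
contact_force: [-1.9, 0.9, 4.7]
gripper_width: 0.0004
gripper_force: 2.6
```

Call:
{"method": "step_arm", "body": {"plan": [[0,0,-0.01,0,0],[0,0,-0.03,0,0],[0,0,-0.06,0,0],[0,0,-0.12,0,0],[0,0,-0.2,0,0],[0,0,-0.3,0,0],[0,0,-0.38,0,0],[0,0,-0.43,0,0],[0,0,-0.45,0,0],[0,0,-0.45,0,0],[0,0,-0.45,0,0],[0,0,-0.45,0,0]]}}

```text
time_s: 9.55
tcp_pos: [0.5047, 0.0512, 0.2317]
eef_rot: [179.9, -0.0, -102.4]
contact_force: [0.3, 0.4, -0.4]
gripper_width: 0.0005
gripper_force: 0.0
```

```bash
python3 look.py e.png
```

```text
9.55 [0.50466622 0.0511989  0.23169359] [ 0.26105525  0.38550431 -0.42718834]
```

View pics/e.png

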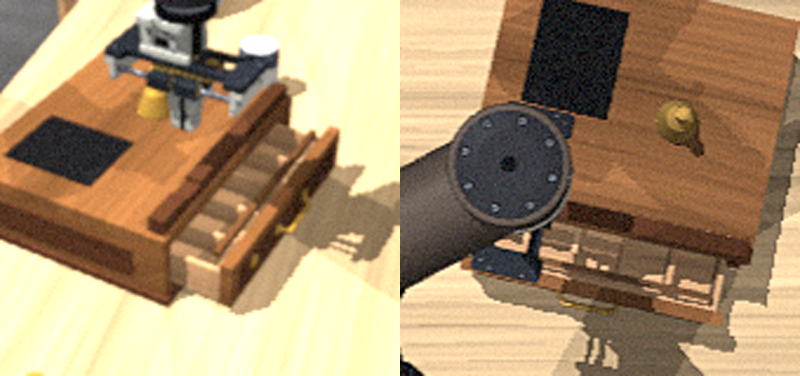

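The drawer stands open, the tool is clear with zero force, the catch is released and the bell is in its place.

```bash
python3 -c "
from plant import workorder
print(workorder.close_job())"
```

```text
the job is handed in; nothing more can be done
None
```

The till is open: I slid the fingertip along the rail from its left end, found the notch about 80 mm in, and pressed the catch; the drawer sprang out and stayed out, the catch is released, the drawer, bell, mug, candlestick and tin were not touched, and I handed the job in at about 9.6 s (no verdict shown).

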